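Weigh two tart tampers and press the heavier one home

ROBOT

A 6-joint arm with a two-finger parallel gripper is mounted at the origin on the work surface. World frame = base frame: x ahead of the robot, y to its left, z up, the work surface at z = 0. Lengths are in m, angles in rad, forces in N, time in s.
With the tool pointing down it reaches from about 0.275 to 0.875 m from the base axis. Payload 12.5 kg.
Tool frame: the origin (TCP) lies at the very end of the fingers, on their centre line; the grasp point (between the pads) lies 19 mm behind it; x points along the fingers, y is the direction in which the jaws open and shut, and the axes are right-handed (so a half turn about x gives the same grasp; the last joint's range is limited). The gripper opens to 85 mm and grips with 20 to 120 N. Pads are 22 mm wide; open, the fingers measure 114 mm over their backs; the gripper's body (76 mm by 85 mm) begins 54 mm behind the grasp point. The pads swing forward as they close: fully open they stand 13 mm farther back than shut.
Start: joints at [-1.235, 0.351, 1.652, -0, 1.139, -0.085], TCP at [0.225, -0.502, 0.231] pointing down, gripper open.
Joint ranges: [-2.75, 2.75], [-0.79, 2.1], [0.01, 2.65], [-1.57, 4.71], [0.07, 3.14], [-2.87, 2.87]. Speed limits (rad/s): [2.22, 2.22, 2.79, 3.14, 3.14, 3.14].

INTERFACE

Orientations are given as a 3x3 rotation matrix whose columns are the frame's x, y, z axes.
In Python, from bench import manip gives the robot as it stands. Calls block until the motion is done:
- manip.move_ptp(position, orientation): joint-space move of the TCP to a pose.
- manip.move_l(position, attitude=None, max_speed=0.15): straight line of the TCP; attitude=None keeps the orientation; max_speed is the mean speed in m/s.
- manip.move_j(angles): joint-space move.
- manip.set_gripper(opening, effort=None): opening from 0.0 (shut) to 1.0 (fully open); effort is the grip in N (None keeps the last); returns when the fingers have stopped.
- manip.dwell(seconds).
- manip.inverse_kinematics(position, orientation): joint angles nearest the present ones, or None.
- manip.grab_frame(name): name is "side" or "top" or "wrist"; returns (picture, depth): 480x640x3 uint8, red, green, blue; 480x640 float32, m along the optical axis (not along the pixel's ray), 0 where there is no reading.
- manip.get_calibration(name): a dict with "camera_matrix" (3x3 intrinsics, pixels), "k1" (the pictures are not rectified: a ray, as slopes to the right and down, at radius r is drawn at 1 + k1 r^2 times it, then the intrinsics apply), "R" (3x3) and "t" (3): a world point X has camera coordinates R X + t. Camera axes: x right, y down, z forward; pixel columns grow to the right and rows downward; lengths in m; the calibration is good to about 2 mm. A picture is of the moment at which its call begins: read the wrist's pose just before it. get_calibration takes no time and is no camera call; for the wrist camera it gives the pose at the moment of the call.
A pose or a line that the arm cannot do raises manip.Unreachable and nothing moves.
- manip.sign_off(): hands the job in, once; it reports no verdict.
Trained networks look in the newest picture that a camera, given by its name, has taken for a name from the list of things; names that differ only in an ending like _2 or _b are one class to them, and where a whole thing is asked for, a point or a joint stands for the part that bears it (a point fixed in the world has none). Each returns a list of dicts, best first, with "confidence" (0 to 1); they miss things now and then, are a little off and sometimes report something else, mostly with a low value. They report only what shows in the picture. A call takes as long as a camera call. They do not tell look-alikes from the thing itself.
- manip.look_for(camera, name): "at" ([x, y, z] in m, in world coordinates, good to about 4 mm: the middle of the surface that is visible of it).
Readings, each from a call of its own:
- manip.current_time(): time.
- manip.current_qpos(): joint angles.
- manip.current_joint_vel(): joint speeds.
- manip.current_joint_torque(): joint torques, N m.
- manip.current_ee_pos(): TCP position.
- manip.current_tcp_rot(): TCP orientation.
- manip.current_force(): force on the tool from outside, world axes, zero at the start.
- manip.current_ft_torque(): the same for the moment, N m.
- manip.current_grip_width(): opening from 0.0 (shut) to 1.0 (fully open).
Only numpy, scipy, OpenCV 4.12 (cv2) and the standard library are available. Lean on these libraries where they do the work, as an engineer would, in place of code of your own. Each camera call takes 0.05 s, during which the arm holds its last target.

TASK

The two tart tampers look alike but one is heavier: stand one in each pan of the pivot balance, let go and see which side drops. Take the tamper from the side that dropped and, pushing gently with the tamper itself (the bore's stiff floor sinks under it), press it fully home in the white block until it bears firmly, but is not forced, on the hidden depth stop below, and let go. Leave the lighter tamper standing in its pan and do not disturb the tart, the tin or the brush.

Things in the scene. Friction and masses are not known exactly. Their poses are not given: they have to be found in the camera images.
- tamper_a: tart tamper: a round rigid pusher 82 mm tall, both look alike. Grey metal foot 42 mm diameter and 34 mm high (lowest 3 mm tapered to 37 mm), above it a brown handle 34 mm diameter up to 82 mm. Origin: centre of its underside; z up along its axis. Sealed; one tamper (either, it changes) weighs about 0.36 kg, the other about 0.20 kg; the core inside may rattle slightly. Stands upright on the bench at the start.
- tamper_b: the other tart tamper: a round rigid pusher 82 mm tall, both look alike. Grey metal foot 42 mm diameter and 34 mm high (lowest 3 mm tapered to 37 mm), above it a brown handle 34 mm diameter up to 82 mm. Origin: centre of its underside; z up along its axis. Sealed; one tamper (either, it changes) weighs about 0.36 kg, the other about 0.20 kg; the core inside may rattle slightly. Stands upright on the bench at the start.
- balance: pivot balance with blue foot, fixed to the bench (it never slides). Origin: centre of its underside; its y axis runs along the beam when level (pan_left at +y, pan_right at -y); the pivot axle is 58 mm above the bench (cheek tops at 62 mm). The yellow beam is 250 x 22 x 8 mm, its top at the pivot's height when level.
- pan_left (a point): centre of the inner floor of the left (+y) steel pan, 110 mm from the pivot along the beam, 61 mm above the bench when the beam is level. The pan is 60 mm across outside, 54 mm inside, rim 6 mm above the inner floor. The point's frame tilts with the beam.
- pan_right (a point): centre of the inner floor of the right (-y) steel pan, same as the left one on the other arm.
- beam (a joint): beam angle, -0.1 to 0.1 rad against stops; 0 level, positive: left pan down (11 mm at 0.1 rad), negative: right pan down. Slightly stiff: it stays at any tilt when empty, drops fully within about a second under one tamper or under the heavier of two.
- block: press block, fixed to the bench: white, 85 x 85 mm, standing on a dark 110 x 110 x 6 mm base plate; origin: centre of its underside; z up. Its top is 50 mm above the bench. In its middle an upright bore of 44.4 mm diameter with a 3 mm chamfer.
- block_mouth (a point): centre of the bore's mouth, 50 mm above the bench. A hidden bumper under the disc is the depth stop, height unknown: it meets the tamper's underside 22 to 36 mm below the mouth; there the push climbs about 10 N per mm. Home: pressed on it with 15 to 20 N for a moment (over 28 N harms it). Let go, the tamper may spring up 1 or 2 mm off the disc; that is right.
- floor (a joint): how far (m) the orange disc that is the bore's floor has been pushed down: at 0 its top is 8 mm below the mouth. Starts between 0 and 0.005. Friction-held: it slides down under a steady push of about 9 N, stays where it is left, does not sink under a tamper's own weight and has no stop of its own in the working range.
- tart: a baked custard tart, 72 mm across, 28 mm high; leave alone. Origin: centre of the underside.
- tin: an empty steel tart tin, 72 mm across, 26 mm high; leave alone. Origin: centre of the underside.
- pastry_brush: a pastry brush 170 mm long lying behind the balance; leave alone. Long axis x.
Not all that is in view belongs to the job. What is shaped like the tamper_b but orange is not meant.

How it is judged:
By the outcome, as a careful person would: the job done as asked, in the order asked, and still so for the second after the job is handed in, with the robot touching nothing.
It also fails if it takes over 72 s, if anything falls off the work surface, if the arm or the gripper's body presses on something with over 40 N, if the wrist force passes 120 N, or if a joint passes its speed limit or range.

## Working session

There is one attempt and no reset: what is moved stays moved. The work goes in short steps, each a Python script; the robot and the scene stay as the last script left them, time stands still between calls to the robot, and variables do not carry over. Pictures are saved under pics/ and viewed, and the job is handed in when it is done.

```bash
ls; mkdir -p pics
python3 - <<'E'
from bench import manip
import cv2, numpy as np
print(manip.current_time(), manip.current_ee_pos(), manip.current_force())
print(manip.current_tcp_rot())
for c in ("side","top"):
    im,d=manip.grab_frame(c); cv2.imwrite(f"pics/{c}0.png",im[:,:,::-1]); np.savez(f"pics/{c}0.npz",im=im,d=d)
    cal=manip.get_calibration(c); print(c,cal)
    for n in ("tamper_a","pan_left","balance","block","tart","tin","pastry_brush"):
        print(n,[(np.round(r["at"],4).tolist(),round(r["confidence"],2)) for r in manip.look_for(c,n)])
print(manip.current_time())
E
```

```text
pics
0.0 [ 0.22459275 -0.50168223  0.23074932] [ 0.549344   -0.13969685  0.52675166]
[[-3.55030158e-04  4.08444262e-01 -9.12783194e-01]
 [ 1.14353857e-03 -9.12782489e-01 -4.08444392e-01]
 [-9.99999283e-01 -1.18881287e-03 -1.43006458e-04]]
side {'camera_matrix': array([[560.08954118,   0.        , 313.52100023],
       [  0.        , 560.08954118, 242.38749125],
       [  0.        ,   0.        ,   1.        ]]), 'k1': -0.15483758138290624, 'R': array([[-0.89087425, -0.45413761, -0.01010438],
       [-0.22360975,  0.45779682, -0.86047705],
       [ 0.39540074, -0.76431741, -0.509389  ]]), 't': array([0.54025551, 0.21141598, 0.83995391])}
tamper_a [([0.4552, -0.2112, 0.0421], 0.79), ([0.4386, 0.2903, 0.0478], 0.7), ([0.3741, -0.27, 0.0406], 0.61)]
pan_left [([0.6062, 0.0592, 0.0609], 0.84)]
balance [([0.6045, 0.0453, 0.0498], 0.74)]
block [([0.4562, 0.0152, 0.0377], 0.93)]
tart [([0.6079, 0.2812, 0.0315], 0.7)]
tin [([0.6006, -0.3096, 0.015], 0.61)]
pastry_brush [([0.7784, 0.0768, 0.0143], 0.76), ([0.4435, 0.2898, 0.0482], 0.59)]
top {'camera_matrix': array([[610.39534187,   0.        , 322.35014868],
       [  0.        , 610.39534187, 252.52376658],
       [  0.        ,   0.        ,   1.        ]]), 'k1': -0.2008300989852991, 'R': array([[-0.01099023, -0.99970575, -0.02162491],
       [-0.99057678,  0.0138373 , -0.13625776],
       [ 0.1365169 ,  0.01992362, -0.99043737]]), 't': array([0.02402035, 0.5776952 , 1.11965836])}
tamper_a [([0.4521, -0.2251, 0.0787], 0.87), ([0.4452, 0.2688, 0.0796], 0.8), ([0.3787, -0.2742, 0.078], 0.71)]
pan_left [([0.6077, 0.0327, 0.0565], 0.66)]
balance [([0.607, 0.0259, 0.0537], 0.92)]
block [([0.4595, -0.0123, 0.0496], 0.81)]
tart [([0.4441, 0.2694, 0.0812], 0.59), ([0.6082, 0.0333, 0.057], 0.26)]
tin [([0.6001, -0.3033, 0.0121], 0.66)]
pastry_brush [([0.7836, 0.0725, 0.0142], 0.58), ([0.6123, 0.2748, 0.0284], 0.18)]
0.8
```

View pics/side0.png

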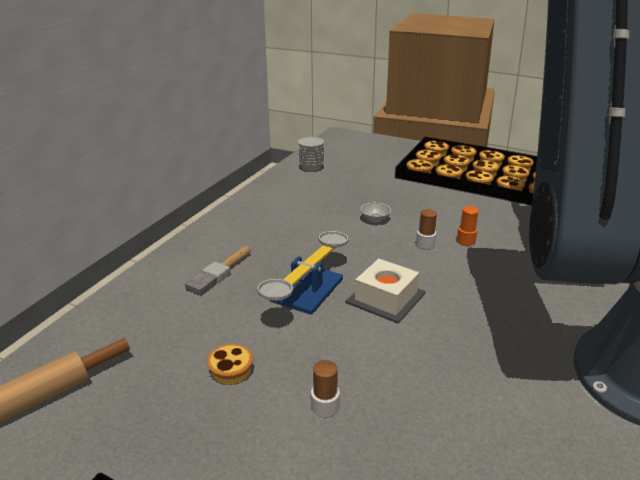

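View pics/top0.png

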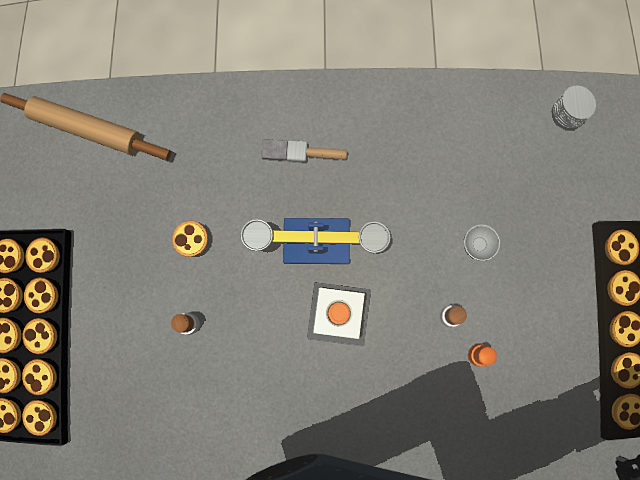

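The tamper candidates are top px (184,323) and (455,315), both brown handle on a grey foot. The look-alike is top px (483,355): all orange, so not meant. Next I measure from the depth and colour in both views.

```bash
cat > h.py <<'E'
import numpy as np, cv2
from scipy.optimize import least_squares
def cloud(d,cal):
    K=cal["camera_matrix"];v,u=np.mgrid[0:480,0:640]
    p=np.stack([u,v],-1).reshape(-1,1,2).astype(float)
    n=cv2.undistortPoints(p,K,np.array([cal["k1"],0,0,0.]),None,None,None).reshape(480,640,2)
    X=np.dstack([n*d[...,None],d]).astype(float)
    W=(X-cal["t"])@cal["R"]; W[d<=0]=np.nan
    return W
def fitc(P,r=None):
    P=P[:,:2]
    c0=P.mean(0)
    if r is None:
        s=least_squares(lambda q:np.hypot(*(P-q[:2]).T)-q[2],[*c0,.02],loss='soft_l1',f_scale=.001); 
    else: s=least_squares(lambda q:np.hypot(*(P-q[:2]).T)-r,c0,loss='soft_l1',f_scale=.001)
    return s.x
E
cat > an.py <<'E'
from bench import manip
from h import *
for c in ("top","side"):
    z=np.load(f"pics/{c}0.npz");W=cloud(z["d"],manip.get_calibration(c));im=z["im"].astype(int)
    f=W.reshape(-1,3);
    def near(x,y,r): return np.hypot(W[...,0]-x,W[...,1]-y)<r
    g=near(.45,.12,.06); print(c,"bench z",np.nanmedian(W[g][:,2]))
    for n,(x,y) in dict(L=(.445,.269),R=(.452,-.225)).items():
        m=near(x,y,.05)&(W[...,2]>.072)
        P=W[m];print(n,"top",len(P),P.mean(0).round(4),np.median(P[:,2]).round(4),"mid",((P.max(0)+P.min(0))/2).round(4),np.ptp(P,axis=0).round(4))
        for lo,hi,r in((.036,.074,.017),(.006,.031,.021)):
            P=W[near(x,y,.05)&(W[...,2]>lo)&(W[...,2]<hi)]
            if len(P)>10:print("   side surf",len(P),fitc(P,r).round(4))
    for n,y in dict(panL=.137,panR=-.083).items():
        P=W[near(.606,y,.045)&(W[...,2]>.03)]
        print(n,len(P),P.mean(0).round(4),"mid",((P.max(0)+P.min(0))/2).round(4),np.ptp(P,axis=0).round(4),np.percentile(P[:,2],[5,50,95]).round(4))
    m=(W[...,2]>.044)&(W[...,2]<.056)&near(.458,-.01,.075); P=W[m]
    rect=cv2.minAreaRect((P[:,:2]*1000).astype(np.float32)); print("block",len(P),rect,np.median(P[:,2]))
    R_,G,B=im[...,0],im[...,1],im[...,2]
    m=near(.458,-.01,.04)&(R_>150)&(B<100)&(G<140);P=W[m];print("disc",len(P),np.median(P,axis=0).round(4),np.ptp(P,axis=0).round(4))
E
python3 an.py
```

```text
top bench z 0.0007638998236553989
L top 282 [0.4458 0.279  0.082 ] 0.0822 mid [0.4454 0.2792 0.0804] [0.0333 0.034  0.0155]
   side surf 99 [0.4456 0.2805]
   side surf 74 [0.446  0.2811]
R top 281 [ 0.455  -0.2272  0.0819] 0.082 mid [ 0.4551 -0.2281  0.0803] [0.0314 0.0344 0.0149]
   side surf 79 [ 0.4546 -0.2287]
   side surf 66 [ 0.4553 -0.2294]
panL 915 [0.609  0.1343 0.0699] mid [0.6093 0.1303 0.0702] [0.06   0.0744 0.0219] [0.0636 0.0698 0.0769]
panR 873 [ 0.6042 -0.0778  0.055 ] mid [ 0.6044 -0.0751  0.0567] [0.0598 0.0713 0.0211] [0.0501 0.0547 0.0615]
block 1650 ((463.0130615234375, -12.752731323242188), (85.29434204101562, 85.61396789550781), 81.8671875) 0.05055364094729094
disc 99 [ 0.4651 -0.013   0.0376] [0.0394 0.0408 0.0404]
side bench z -0.0012145048408539463
L top 402 [0.4437 0.283  0.079 ] 0.0797 mid [0.445  0.2791 0.0778] [0.0335 0.036  0.0115]
   side surf 480 [0.4458 0.2786]
   side surf 350 [0.4458 0.2788]
R top 139 [ 0.4537 -0.2236  0.0784] 0.079 mid [ 0.4549 -0.2279  0.0774] [0.0343 0.0341 0.0105]
   side surf 263 [ 0.4557 -0.2299]
   side surf 214 [ 0.4555 -0.2297]
panL 654 [0.6089 0.1358 0.0687] mid [0.6079 0.131  0.0664] [0.0588 0.0773 0.0214] [0.0647 0.0681 0.0745]
panR 457 [ 0.604  -0.0779  0.053 ] mid [ 0.6028 -0.0763  0.0525] [0.0589 0.075  0.0179] [0.0491 0.0522 0.0587]
block 1110 ((462.84881591796875, -13.086414337158203), (89.73767852783203, 87.52640533447266), 82.57855987548828) 0.04802267043266578
disc 121 [ 0.4658 -0.0215  0.0351] [0.037  0.0298 0.006 ]
```

```bash
cat > an2.py <<'E'
from bench import manip
from h import *
for c in ("top","side"):
    z=np.load(f"pics/{c}0.npz");W=cloud(z["d"],manip.get_calibration(c))
    for n,(x,y,s) in dict(panL=(.608,.137,1),panR=(.604,-.081,-1)).items():
        P=W[(np.hypot(W[...,0]-x,W[...,1]-y)<.045)&(W[...,2]>.035)]
        h=cv2.convexHull((P[:,:2]).astype(np.float32))[:,0]
        h=h[(h[:,1]-y)*s>-.012]; print(c,n,fitc(h,.0295).round(4),fitc(h).round(4))
        q=P[np.hypot(*(P[:,:2]-[x,y]).T)<.02]; A=np.c_[q[:,:2]-[x,y],np.ones(len(q))];print("  floor plane",np.linalg.lstsq(A,q[:,2],rcond=None)[0].round(4))
    # beam yaw
    P=W[(abs(W[...,0]-.606)<.05)&(abs(W[...,1]-.028)<.07)&(W[...,2]>.044)]
    q=P[(abs(P[:,1]-.028)>.03)];print("beam pts",len(q),np.polyfit(q[:,1]-.028,q[:,0],1).round(4),np.polyfit(q[:,1]-.028,q[:,2],1).round(4))
    m=(np.hypot(W[...,0]-.463,W[...,1]+.013)<.075)&(W[...,2]>.044)&(W[...,2]<.056)
    ctr,_=cv2.findContours(m.astype(np.uint8),cv2.RETR_CCOMP,cv2.CHAIN_APPROX_NONE)
    for k in ctr:
        k=k[:,0]
        P=W[k[:,1],k[:,0]]
        if len(k)>15: print(c,"contour",len(k),fitc(P).round(4),((P.max(0)+P.min(0))/2).round(4))
E
python3 an2.py
python3 - <<'E'
import cv2
a=cv2.imread('pics/top0.png');cv2.imwrite('pics/crop1.png',cv2.hconcat([cv2.resize(a[285:375,420:520],(400,360)),cv2.resize(a[285:375,150:250],(400,360))]))
E
```

```text
top panL [0.6087 0.1383] [0.6088 0.1379 0.0298]
  floor plane [0.0077 0.0715 0.0694]
top panR [ 0.6039 -0.0812] [ 0.604  -0.0809  0.0297]
  floor plane [-0.003   0.0599  0.0539]
beam pts 502 [0.0221 0.6058] [0.0747 0.0581]
top contour 178 [ 0.4629 -0.0126  0.0468] [ 0.4628 -0.0134  0.0501]
top contour 69 [ 0.4629 -0.0126  0.0229] [ 0.4635 -0.0122  0.0494]
side panL [0.6079 0.1396] [0.6079 0.1394 0.0297]
  floor plane [-0.0084  0.0839  0.0671]
side panR [ 0.6034 -0.082 ] [ 0.6034 -0.082   0.0295]
  floor plane [-0.0009  0.0668  0.0517]
beam pts 303 [0.0171 0.6037] [0.0709 0.0557]
side contour 137 [ 0.463  -0.0127  0.0476] [ 0.4636 -0.0126  0.0475]
side contour 58 [ 0.4619 -0.0113  0.0238] [ 0.4619 -0.0111  0.0471]
```

View pics/crop1.png

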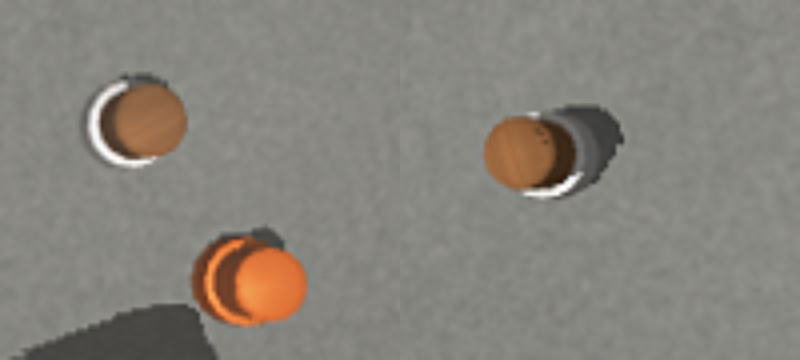

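The left crop shows the grey-footed tamper at (0.455,-0.229) well clear of the orange one. The right crop shows the second tamper at (0.446,0.280). The beam starts tilted about -0.072, right side low. I pick the -y tamper first and put it in the low right pan.

```bash
cat >> h.py <<'E'
from bench import manip
def ori(jaw, n=(0,0,1)):
    n=np.array(n,float);n/=np.linalg.norm(n);x=-n
    y=np.array(jaw,float);y-=x*(x@y);y/=np.linalg.norm(y)
    return np.c_[x,y,np.cross(x,y)]
def best(p,jaw,n=(0,0,1)):
    q0=np.array(manip.current_qpos());b=None
    for s in(1,-1):
        R=ori(np.array(jaw)*s,n);q=manip.inverse_kinematics(p,R)
        if q is not None:
            c=abs(np.array(q)-q0).max()
            if b is None or c<b[0]: b=(c,R)
    return b[1]
def snap(c,name):
    im,d=manip.grab_frame(c);cv2.imwrite(f"pics/{name}.png",im[:,:,::-1]);np.savez(f"pics/{name}.npz",im=im,d=d);return im,d
def st(s):
    print(s,"t",round(manip.current_time(),2),"p",np.round(manip.current_ee_pos(),4),"F",np.round(manip.current_force(),2),"w",round(manip.current_grip_width(),3))
H=.044
E
python3 - <<'E'
from h import *
p=np.array([.455,-.229,0]);up=np.array([0,0,1.])
R=best(p+.13*up,(.45,-.89,0))
manip.set_gripper(.8)
manip.move_ptp(p+.14*up,R);st("above")
manip.move_l(p+H*up);st("down")
manip.set_gripper(0,50);st("grip")
manip.move_l(p+.17*up,max_speed=.2);manip.dwell(.2);st("lift")
E
```

```text
above t 2.49 p [ 0.4549 -0.2299  0.1403] F [-1.22  0.13  0.02] w 0.799
down t 3.28 p [ 0.4553 -0.2295  0.0447] F [ 0.69 -0.22 -0.21] w 0.799
grip t 3.7 p [ 0.4555 -0.2294  0.0448] F [-0.31 -0.04  6.69] w 0.373
lift t 4.68 p [ 0.4545 -0.2287  0.1688] F [ 0.41  0.53 -2.03] w 0.38
```

```bash
cat >> h.py <<'E'
def place(pan,th,name):
    n=np.array([0,np.sin(th),np.cos(th)]);pan=np.array(pan)
    a=pan+n*(H+.05)
    R=best(a,(1,0.02,0),n)
    manip.move_ptp(a,R);manip.dwell(.15);st("above")
    f0=np.mean([manip.current_force()[2] for _ in range(3)])
    h=.006;
    manip.move_l(pan+n*(H+h),max_speed=.12);manip.dwell(.1);st("near")
    f0=manip.current_force()[2]
    while h>-.012:
        h-=.001;manip.move_l(pan+n*(H+h),max_speed=.05)
        f=manip.current_force()[2]
        if f-f0>1.2: break
    st("contact h=%.4f"%h)
E
python3 - <<'E'
from h import *
place([.6037,-.0816,.0515],-.072,"R")
snap("side","s1")
E
```

```text
above t 5.67 p [ 0.6032 -0.0895  0.1455] F [ 0.23 -0.36 -1.19] w 0.375
near t 6.28 p [ 0.6042 -0.0855  0.1024] F [ 0.47  0.57 -2.26] w 0.375
contact h=-0.0010 t 8.03 p [ 0.6038 -0.0848  0.095 ] F [-2.51 -0.66  4.8 ] w 0.372
```

View pics/s1.png

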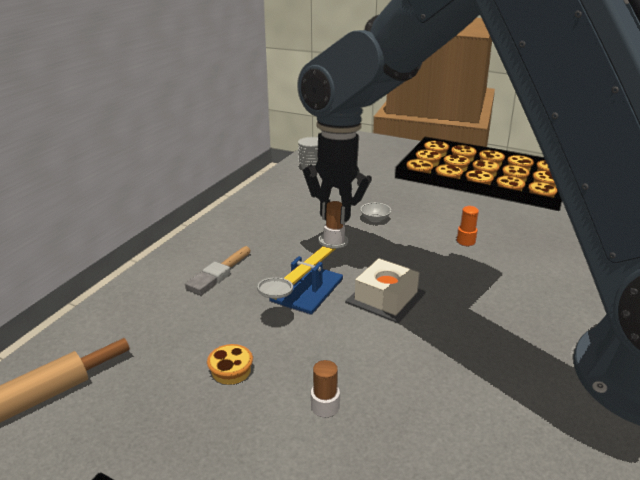

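The side view at px (333,225) shows the tamper in the right pan, foot within the rim. Releasing.

```bash
python3 - <<'E'
from h import *
manip.set_gripper(.8);st("open")
n=-manip.current_tcp_rot()[:,0]
p=np.array(manip.current_ee_pos());manip.move_l(p+n*.07,max_speed=.15)
p=np.array([.4457,.2797,0]);up=np.array([0,0,1.])
a=p+.16*up
manip.move_ptp(a,best(a,(.0,1,0)));st("above L")
snap("side","s2");snap("top","t2")
E
cat > an3.py <<'E'
import sys
from h import *
def beam(name):
  for c in("top","side"):
    z=np.load(f"pics/{name[c]}.npz");W=cloud(z["d"],manip.get_calibration(c))
    P=W[(abs(W[...,0]-.606)<.02)&(abs(W[...,1]-.028)<.065)&(W[...,2]>.044)&(W[...,2]<.075)]
    q=P[(abs(P[:,1]-.028)>.03)]
    if len(q)>10: print(c,"beam",len(q),np.polyfit(q[:,1]-.028,q[:,2],1).round(4))
    for n,(x,y) in dict(panL=(.608,.139),panR=(.604,-.0816)).items():
        P=W[(np.hypot(W[...,0]-x,W[...,1]-y)<.03)&(W[...,2]>.035)];T=P[P[:,2]>P[:,2].max()-.012]
        print(c,n,"zmed",np.median(P[:,2]).round(4),"zmax",P[:,2].max().round(4),"topmean",T.mean(0).round(4))
beam(dict(top=sys.argv[1],side=sys.argv[2]))
E
python3 an3.py t2 s2
```

```text
open t 8.53 p [ 0.6037 -0.0847  0.0943] F [ 0.46 -0.26  0.42] w 0.798
above L t 10.63 p [0.4463 0.2791 0.1599] F [-0.3  -0.12  0.56] w 0.804
top beam 426 [0.1056 0.0581]
top panL zmed 0.0734 zmax 0.0852 topmean [0.6096 0.144  0.0764]
top panR zmed 0.0857 zmax 0.1373 topmean [ 0.6025 -0.0879  0.1315]
side beam 33 [0.0993 0.0568]
side panL zmed 0.0713 zmax 0.0809 topmean [0.6099 0.1411 0.0728]Traceback (most recent call last):
  File "an3.py", line 12, in <module>
    beam(dict(top=sys.argv[1],side=sys.argv[2]))
    ~~~~^^^^^^^^^^^^^^^^^^^^^^^^^^^^^^^^^^^^^^^^
  File "an3.py", line 10, in beam
    P=W[(np.hypot(W[...,0]-x,W[...,1]-y)<.03)&(W[...,2]>.035)];T=P[P[:,2]>P[:,2].max()-.012]
                                                                          ~~~~~~~~~~^^
    return umr_maximum(a, axis, None, out, keepdims, initial, where)
ValueError: zero-size array to reduction operation maximum which has no identity
```

View pics/s2.png

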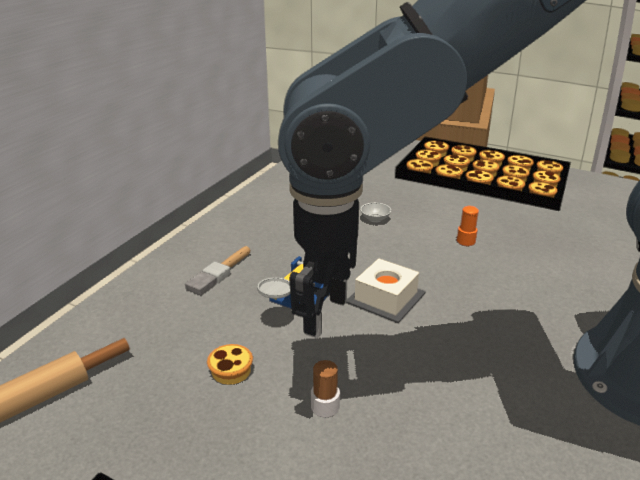

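View pics/t2.png

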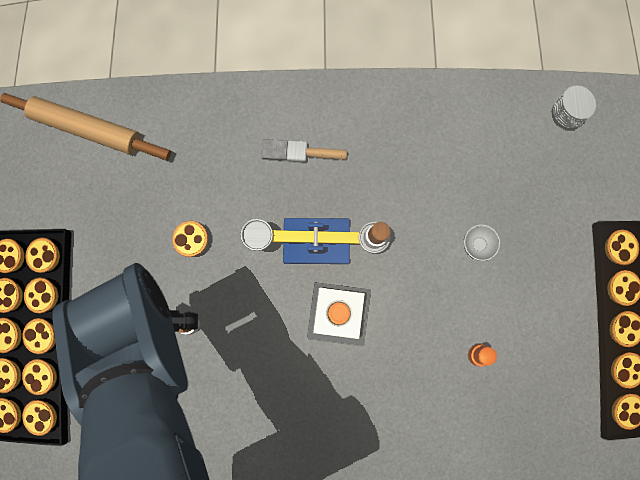

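Top view: the first tamper stands inside the right pan (px 378,233) and the beam is at its -0.1 stop. Now the second tamper.

Run:
```python
from h import *
p=np.array([.4457,.2797,0]);up=np.array([0,0,1.])
manip.move_l(p+H*up);st("down")
manip.set_gripper(0,50);st("grip")
manip.move_l(p+.18*up,max_speed=.2);manip.dwell(.2);st("lift")
place([.6085,.139,.0715],-.1,"L")
snap("side","s3")
```

```text
down t 11.66 p [0.4462 0.2799 0.0447] F [ 0.27 -1.03 -0.37] w 0.797
grip t 12.07 p [0.4461 0.2798 0.0448] F [-0.43 -2.37  6.19] w 0.388
lift t 13.1 p [0.4452 0.2795 0.1789] F [-2.    0.57 -4.27] w 0.39
above t 14.29 p [0.608  0.1306 0.1652] F [ 0.45 -0.39 -4.27] w 0.39
near t 14.91 p [0.609  0.1341 0.1223] F [-0.26  0.14 -2.91] w 0.392
contact h=0.0010 t 16.16 p [0.6086 0.1345 0.1164] F [-0.39 -0.06 -0.44] w 0.39
```

View pics/s3.png

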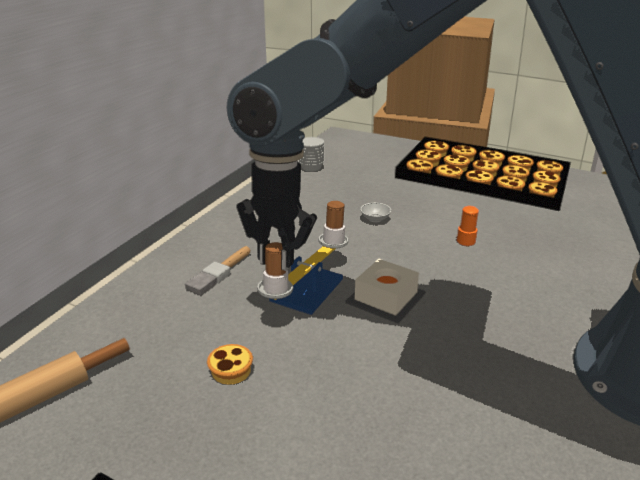

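Side view: the second tamper is over the left pan with its foot inside the rim (px 275,280). The contact reading is weak, so I average the force, lower a touch if needed, then release.

```bash
python3 - <<'E'
from h import *
n=-manip.current_tcp_rot()[:,0]
pan=np.array([.6085,.139,.0715])
def F():
    v=[]
    for _ in range(6): v.append(manip.current_force()[2]); manip.dwell(.03)
    return np.mean(v)
for h in (.001,0,-.001):
    if h<.001: manip.move_l(pan+n*(H+h),max_speed=.05)
    f=F();print(h,f)
    if f>0: break
manip.set_gripper(.9);st("open")
p=np.array(manip.current_ee_pos());manip.move_l(p+np.array([0,0,.07]),max_speed=.15)
manip.move_l(p+np.array([-.12,0,.12]),max_speed=.3)
manip.dwell(.5)
snap("side","s4");snap("top","t4");st("")
E
python3 an3.py t4 s4
```

```text
0.001 -0.9617380969332584
0 -0.9256867440467094
-0.001 -1.5020221692312932
open t 17.8 p [0.6085 0.1347 0.1143] F [-0.41  0.18 -0.1 ] w 0.9
 t 19.6 p [0.4885 0.1347 0.2342] F [ 0.29  0.15 -0.81] w 0.905
top beam 403 [-0.0978  0.0585]
top panL zmed 0.1278 zmax 0.1378 topmean [0.6076 0.1475 0.1316]
top panR zmed 0.1078 zmax 0.1592 topmean [ 0.6029 -0.0719  0.1534]
side beam 318 [-0.0996  0.0558]
side panL zmed 0.0821 zmax 0.1327 topmean [0.6041 0.1511 0.1279]
side panR zmed 0.1044 zmax 0.1547 topmean [ 0.6009 -0.0676  0.1496]
```

View pics/s4.png

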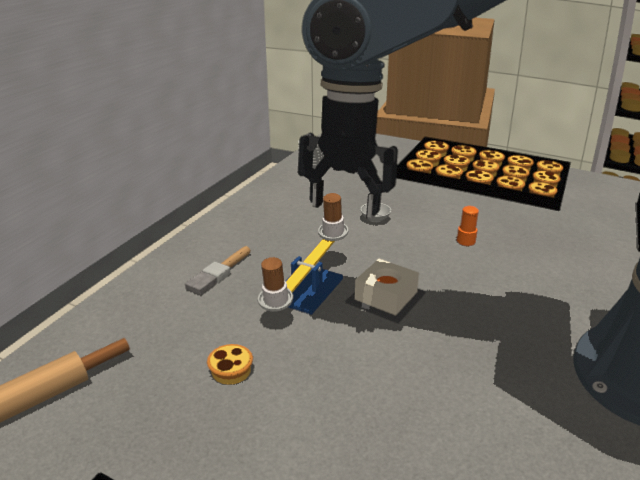

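View pics/t4.png

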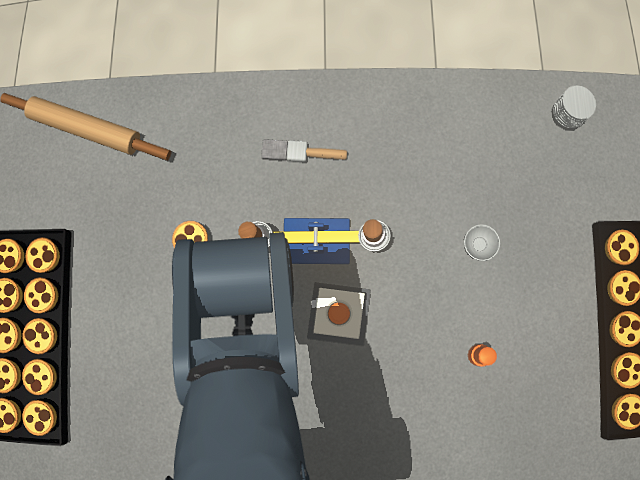

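Left side dropped: beam +0.1 in both views, and the lift weight (about 4 N against 2 N) agrees. The left-pan tamper is the heavy one. I fit its tilted axis next.

```bash
cat > an4.py <<'E'
from h import *
th=.1;ez=np.array([0,np.sin(th),np.cos(th)]);ey=np.array([0,np.cos(th),-np.sin(th)]);ex=np.array([1.,0,0])
o=np.array([.608,.139,.050])
for c,nm in(("top","t4"),("side","s4")):
    z=np.load(f"pics/{nm}.npz");W=cloud(z["d"],manip.get_calibration(c)).reshape(-1,3)
    Q=(W-o)@np.c_[ex,ey,ez]; Q=Q[np.hypot(Q[:,0],Q[:,1])<.032]
    for lo,hi,r in((.04,.077,.017),(.012,.031,.021)):
        s=Q[(Q[:,2]>lo)&(Q[:,2]<hi)]
        if len(s)>15:print(c,len(s),fitc(s,r).round(4),[fitc(s[abs(s[:,2]-m)<.008],r).round(4) for m in(lo+.009,hi-.009) if (abs(s[:,2]-m)<.008).sum()>10])
    t=Q[Q[:,2]>.077];print(c,"top h",np.median(t[:,2]),t.mean(0),(t.max(0)+t.min(0))/2)
E
python3 an4.py
```

```text
top 49 [-0.0008  0.0016] [array([-0.0009,  0.0016]), array([-0.0007,  0.0016])]
top top h 0.08211490300513755 [-0.00046047  0.00043652  0.08207321] [0.00103844 0.00098031 0.0826774 ]
side 378 [-0.0008 -0.0003] [array([-0.0009, -0.0003]), array([-0.0007, -0.0003])]
side 227 [-0.0009 -0.0002] [array([-0.0009, -0.0001]), array([-0.0009, -0.0001])]
side top h 0.08001945329269614 [-0.0028471   0.00269858  0.07985224] [-0.00210938  0.00139599  0.07991453]
```

```bash
python3 - <<'E'
from h import *
th=.1;n=np.array([0,np.sin(th),np.cos(th)]);b=np.array([.6073,.1395,.0495])
h=.046
a=b+n*(h+.06)
R=best(a,(1,0,0),n)
manip.move_ptp(a,R);st("above")
manip.move_l(b+n*h,max_speed=.12);st("at")
manip.set_gripper(0,70);st("grip")
manip.move_l(b+n*(h+.09),max_speed=.12);st("lift")
m=np.array([.463,-.0126,.05]);up=np.array([0,0,1.])
a=m+up*(h+.03)
manip.move_ptp(a,best(a,(1,0,0)));manip.dwell(.3);st("over block")
snap("side","s5");snap("top","t5")
E
cat > an5.py <<'E'
from h import *
p=np.array(manip.current_ee_pos());R=manip.current_tcp_rot();print(p,R.round(3).tolist())
b=p+R[:,0]*.046;ez=-R[:,0]
z=np.load("pics/s5.npz");W=cloud(z["d"],manip.get_calibration("side")).reshape(-1,3)
Q=(W-b)[:, :];Q=Q[np.hypot(Q[:,0],Q[:,1])<.032]
for lo,hi,r in((.036,.05,.017),(.005,.031,.021)):
    for l in np.arange(lo,hi,.009):
        s=Q[(Q[:,2]>l)&(Q[:,2]<l+.009)]
        if len(s)>15:print(l.round(3),len(s),fitc(s,r).round(4))
E
python3 an5.py
```

```text
above t 20.23 p [0.6069 0.1501 0.155 ] F [-0.15  0.07  0.04] w 0.902
at t 20.88 p [0.6077 0.1441 0.0963] F [0.09 0.17 0.27] w 0.894
grip t 21.36 p [0.6078 0.1443 0.0961] F [-0.68 -0.37  5.65] w 0.382
lift t 22.26 p [0.6068 0.1529 0.1838] F [ 0.42  0.08 -3.69] w 0.382
over block t 23.48 p [ 0.4635 -0.0122  0.126 ] F [-1.65  0.16 -3.29] w 0.381
[ 0.46322253 -0.01235681  0.12600422] [[0.0, 1.0, 0.001], [-0.0, 0.001, -1.0], [-1.0, 0.0, 0.0]]
0.036 80 [-0.0007 -0.0009]
0.045 118 [-0.0014 -0.0007]
0.005 109 [-0.0011 -0.0009]
0.014 101 [-0.0008 -0.0008]
0.023 140 [-0.0009 -0.0015]
```

View pics/s5.png

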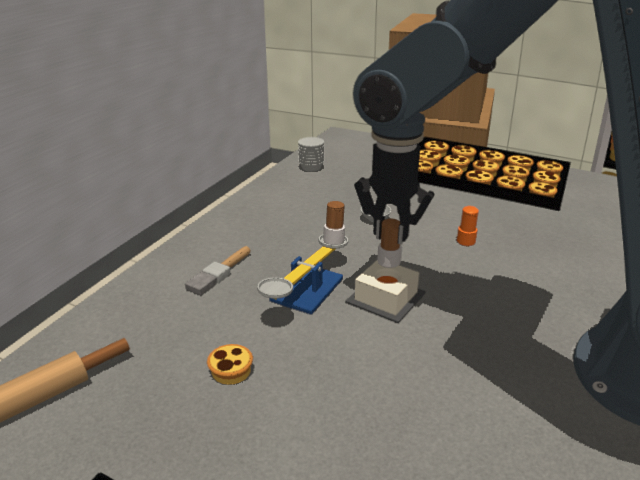

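Beam now tilts to the right with the light tamper standing in its pan (px 335,225). The heavy tamper hangs vertical over the bore (px 390,262), about 0.7 mm off. I correct that and lower under force guard.

```bash
cat > press1.py <<'E'
from h import *
h=.046;c=np.array([.4636,-.0119])
T=lambda d:np.array([*c,.05-d+h])
def F(k=4):
    v=[]
    for _ in range(k): v.append(manip.current_force()); manip.dwell(.015)
    return np.mean(v,0)
if __name__=="__main__":
    manip.move_l(T(-.004),max_speed=.1);manip.dwell(.2);f0=F(8);print("f0",f0.round(2))
    d=-.002
    while d<.0125:
        manip.move_l(T(d),max_speed=.03);f=F()-f0
        print(round(d*1000,1),f.round(2),(np.array(manip.current_ee_pos())-T(d)).round(4)*1000)
        if f[2]>5 or np.hypot(*f[:2])>6: break
        d+=.001
    st("")
E
python3 press1.py
```

```text
f0 [ 0.14 -0.   -3.39]
-2.0 [ 0.08  0.15 -0.13] [-0.  -0.  -0.1]
-1.0 [ 0.19 -0.31 -0.15] [-0. -0. -0.]
0.0 [ 0.11 -0.   -0.16] [0. 0. 0.]
1.0 [-0.16 -0.1  -0.06] [ 0. -0.  0.]
2.0 [-0.14  0.03 -0.04] [-0. -0. -0.]
3.0 [-0.62  0.21 -0.13] [-0.  0. -0.]
4.0 [-0.06 -0.21  0.19] [-0.  0. -0.]
5.0 [-0.05  0.28 -0.03] [-0. -0. -0.]
6.0 [-0.07  0.22 -0.02] [-0. -0. -0.]
7.0 [-0.2  -0.4  -0.21] [-0. -0. -0.]
8.0 [-0.38 -0.08 -0.13] [ 0.  0. -0.]
9.0 [-0.77  0.1  -0.26] [ 0. -0. -0.]
10.0 [-0.25  0.14 -0.68] [-0. -0. -0.]
11.0 [-0.34  0.31 -0.17] [-0.  0. -0.]
12.0 [-0.21  0.14 -0.  ] [ 0.  0. -0.]
 t 29.07 p [ 0.4636 -0.0119  0.084 ] F [ 0.39  0.6  -3.39] w 0.386
```

```bash
cat > press2.py <<'E'
from press1 import *
f0=np.array([.1,0,-3.45])
d=.013;pl=[]
while d<.0395:
    manip.move_l(T(d),max_speed=.03);f=F()-f0
    print(round(d*1000,1),f.round(2))
    if f[2]>12.5 or np.hypot(*f[:2])>8: break
    d+=.001
st("d %.4f"%d)
E
python3 press2.py
```

```text
13.0 [-0.4   0.57  4.36]
14.0 [-1.23  0.29  7.11]
15.0 [-0.1  -0.35  6.21]
16.0 [ 0.66 -0.19  5.58]
17.0 [ 0.49 -0.7   5.73]
18.0 [0.81 0.09 6.14]
19.0 [1.17 0.08 5.93]
20.0 [ 1.53 -0.43  5.65]
21.0 [ 1.85 -0.23  6.22]
22.0 [2.01 0.18 5.91]
23.0 [ 1.91 -0.17  6.29]
24.0 [ 1.93 -0.3   5.59]
25.0 [ 2.75 -0.51  6.05]
26.0 [ 2.16 -0.55  5.67]
27.0 [ 2.34 -0.04  5.78]
28.0 [ 2.22 -0.27  5.4 ]
29.0 [ 2.55 -0.61  5.85]
30.0 [ 3.06 -0.02  5.83]
31.0 [ 2.74 -0.11  5.53]
32.0 [ 2.17 -0.25  5.46]
33.0 [ 2.79 -0.13  6.1 ]
34.0 [ 2.35 -0.11  5.58]
35.0 [ 1.73 -0.3   7.67]
36.0 [ 7.700e-01 -1.000e-02  1.308e+01]
d 0.0360 t 36.67 p [ 0.4637 -0.0119  0.0603] F [1.2  0.22 9.15] w 0.382
```

Plateau is about 5.8 N settled, and the stop is met at about 35 mm. I step up gently to about 16.5 N above the plateau.

```bash
cat > press3.py <<'E'
from press1 import *
f0=np.array([.1,0,-3.45])
d=.036
f=F(12)-f0;print("settled",f.round(2))
for k in range(12):
    d+=.0003 if f[2]<19 else .0002
    manip.move_l(T(d),max_speed=.01);m=manip.current_force()[2]-f0[2];f=F(10)-f0
    print(round(d*1000,2),"inst",round(m,2),f.round(2),np.round(manip.current_ee_pos(),5)[2])
    if f[2]>21.7 or m>25: break
for _ in range(4):
    print("hold",(F(10)-f0).round(2))
st("d %.4f"%d)
E
python3 press3.py
```

```text
settled [ 0.81 -0.07 13.1 ]
36.3 inst 16.43 [-0.08 -0.06 16.77] 0.06018
36.6 inst 19.07 [-0.56  0.09 19.2 ] 0.06003
36.8 inst 20.22 [-1.    0.2  20.99] 0.05992
37.0 inst 21.39 [-1.58  0.07 22.29] 0.05982
hold [-1.75  0.14 22.01]
hold [-1.76  0.04 22.12]
hold [-1.63 -0.13 22.22]
hold [-1.69  0.03 22.17]
d 0.0370 t 39.2 p [ 0.4637 -0.0119  0.0598] F [-0.61 -0.29 18.71] w 0.383
```

Run:
```python
from press1 import *
f0=np.array([.1,0,-3.45]);d=.037
for k in range(5):
    d+=.0002
    manip.move_l(T(d),max_speed=.01);f=F(12)-f0
    print(round(d*1000,2),f.round(2),np.round(manip.current_ee_pos(),5)[2])
    if f[2]>24.1: break
for _ in range(3): print("hold",(F(10)-f0).round(2))
# ease off before letting go
z=np.array(manip.current_ee_pos());st("")
snap("side","s6")
```

```text
37.2 [-2.02  0.07 23.7 ] 0.05968
37.4 [-2.37  0.4  25.11] 0.05954
hold [-2.16  0.41 24.77]
hold [-2.22  0.59 24.84]
hold [-2.43 -0.06 25.03]
 t 40.6 p [ 0.4638 -0.0119  0.0596] F [-1.51  0.04 21.5 ] w 0.377
```

View pics/s6.png

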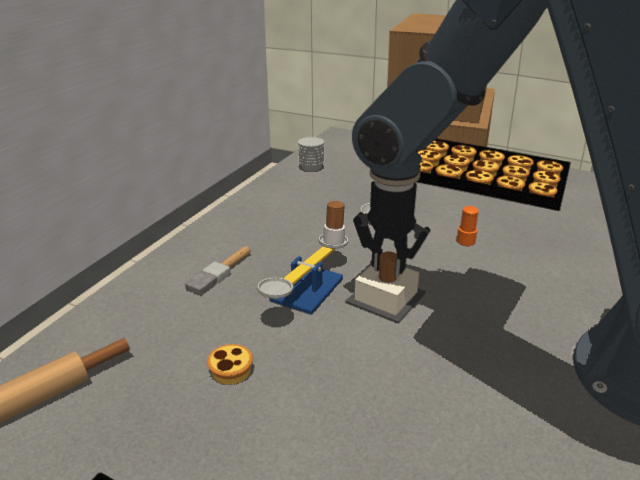

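Foot sunk in the block (px 388,270), stop load about 16–19 N. Easing off, letting go and checking.

```bash
python3 - <<'E'
from press1 import *
manip.move_l(T(.0355),max_speed=.02);print("eased",(F(6)).round(2))
manip.set_gripper(.85);st("open")
p=np.array(manip.current_ee_pos());manip.move_l(p+np.array([0,0,.1]),max_speed=.15)
manip.move_l(np.array([.33,-.012,.26]),max_speed=.25);manip.dwell(.5)
snap("side","s7");snap("top","t7");st("")
E
python3 an3.py t7 s7 2>/dev/null
python3 - <<'E'
import sys;sys.path.insert(0,'.')
import os;os.chdir('.')
from h import *
for c in("top","side"):
    z=np.load(f"pics/{c[0]}7.npz");W=cloud(z["d"],manip.get_calibration(c))
    P=W[(np.hypot(W[...,0]-.463,W[...,1]+.0126)<.03)&(W[...,2]>.06)]
    print(c,"tamper in block: top z",np.median(P[P[:,2]>.085][:,2]) if (P[:,2]>.085).any() else P[:,2].max(),P.mean(0).round(4),len(P))
E
```

```text
eased [ 1.69 -0.25  5.84]
open t 41.47 p [ 0.4633 -0.0118  0.0603] F [ 0.22 -0.04 -0.31] w 0.848
 t 43.7 p [ 0.33  -0.012  0.26 ] F [-0.28 -0.05  0.01] w 0.846
top beam 433 [0.0963 0.0583]
top panL zmed 0.0734 zmax 0.0861 topmean [0.6097 0.144  0.077 ]
top panR zmed 0.0858 zmax 0.1373 topmean [ 0.6023 -0.0875  0.1314]
side beam 259 [0.1002 0.0557]
side panL zmed 0.0714 zmax 0.0801 topmean [0.609  0.1385 0.0725]
side panR zmed 0.084 zmax 0.1327 topmean [ 0.6003 -0.0818  0.1277]
top tamper in block: top z 0.09660805742573278 [ 0.4621 -0.0116  0.0962] 280
side tamper in block: top z 0.09348617590358166 [ 0.4593 -0.0033  0.0824] 435
```

View pics/s7.png

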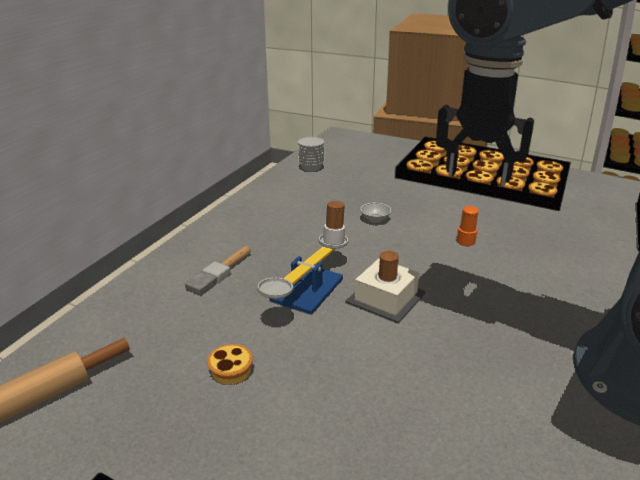

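View pics/t7.png

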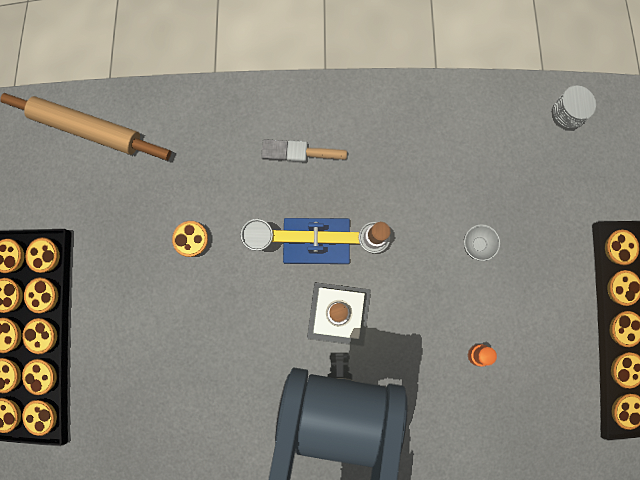

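Side view: the heavy tamper sits deep in the block (px 388,270) and the light one stands in the right pan (px 335,225). Top view: tart (190,238), tin (482,243) and brush (305,151) have not moved. Gripper is clear, so I hand in.

```bash
python3 -c "
from bench import manip
print(manip.sign_off(), manip.current_time())"
```

```text
the job is handed in; nothing more can be done
the job is handed in; nothing more can be done
```

I weighed the two tampers on the balance, pressed the heavier one home in the white block and let go. The job was handed in at about 44 s of the 72 s allowed.

**Weighing:** I stood the tamper from the right of the bench (-y) in the right pan and the one from the left (+y) in the left pan. The left side dropped, with the beam at about +0.1 rad in both views. The lift forces, about 4 N against 2 N, agree that the left one is heavier.

**Pressing:** The heavy tamper entered the bore with no side load. The disc slid at about 6 N settled, and the stop was met about 35 mm below the mouth. I raised the total push to about 25 N settled, held it briefly, then eased off and let go. The highest reading was 25.1 N.

**Last checks:** The heavy tamper stands upright, deep in the block. The lighter one stands in the right pan with the beam at its right stop. The tart, tin and brush are where they were, and the gripper is clear of everything.

**Not certain:**
- **Stop load:** It is inferred, about 16–19 N, because the disc friction reads 6 N settled against the stated 9 N. The push also climbed at about 15 N/mm, not the stated 10 N/mm.
- **Final depth:** The two cameras differ by about 3 mm in height. Their mean puts the tamper's underside about 36 mm below the mouth, at the edge of the stated 22–36 mm range.

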